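# Shut the drying cabinet and show a reground chisel to the inspection camera

### The job

The rack of reground surgical instruments has just come out of the drying cabinet: first push the cabinet's door shut until it clicks home on its catch, so that grinding dust stays out. Then draw the red-handled chisel out of the rack and hold it up to the inspection camera for the look straight onto the edge: the cutting edge pointing straight into the lens along the camera's line of sight, in the middle of the view, 60 mm from the glass, its 14 mm edge lying level across the view (along the camera's tilt axis). Finish while still holding the chisel there, still and in the air; do not let it touch the camera or the bench, and leave everything else where it stands.

Things in the scene. Friction and masses are not known exactly. Their poses are not given: they have to be found in the camera images.
- dryer: White drying cabinet on the bench at the robot's left, 220 deep (x) x 300 wide (y) x 235 mm high, fixed. Origin: centre of its underside; its front faces its own -x, at x = -110 mm; z up. At the front's +y end a 66 mm wide strip with dial, black knob and lamps. The door (228 wide x 205 high x 18 mm thick, white frame, green glass) hangs upright on the front's -y edge, 22 to 228 mm above the bench.
- dryer_door (a joint): Door angle, rad: 0 = shut, seated on the catch; grows as it opens (starts 0.6 to 1.2), turning counterclockwise from above. Light friction, about 0.5 N at the free edge. A spring roller catch acts over the last 0.06 rad: it resists with about 6 N at the free edge, then from about 0.02 rad draws the door home to 0 and holds it with about 4 N. A door left short of that stays ajar.
- door_hinge (a point): Point on the door's vertical hinge axis (middle of the door's thickness), 125 mm above the bench. Axes of the door panel: y along it from hinge to free edge, -x out of the outer face (the one to push), z up. With the door shut these are the cabinet's axes.
- door_push (a point): Good point to push, on the door's outer face: 180 mm from the hinge axis along the panel, 9 mm out from it, 205 mm above the bench (23 mm below the door's top edge). Axes as door_hinge. The steel bar handle is lower, 65 to 165 mm above the bench, 211 mm from the hinge, standing 33 mm out of the face.
- rack: Grey plastic instrument block, 70 (x) x 270 (y) x 75 mm high, fixed. Origin: centre of its underside, z up. Four slots in a row along y at y = -96, -32, 32, 96 mm (x = 0), each 6 (x) x 16 (y) mm, 68 mm deep; an instrument hangs upright in each, its collar on the block's top. Which slot holds the chisel varies. Neighbours stand 64 mm apart: grip with the fingers closing along rack x.
- chisel: Bone chisel with square red handle, 143 mm long, 0.08 to 0.17 kg. Origin: centre of the collar's underside (block's top while racked); z out along the handle. Steel collar 22 mm diameter, z 0 to 5 mm; handle 16 x 16 mm, z 5 to 85 mm, flats facing x and y; blade 4 mm thick (x), 14 mm wide (y), cutting edge along y at z = -58 mm, same on both sides. Racked, its axes are the rack's.
- edge (a point): Middle of the chisel's cutting edge (z = -58 mm in the chisel's frame), chisel's axes.
- inspection_camera: Inspection camera, fixed: grey base plate 160 x 110 x 14 mm, steel column 169 mm high at x = 85, y = 26 mm, and a tilting metal tube (34 mm diameter) with a black 54 mm ring light round the lens, tilt axis 92 mm above the bench, looking up and towards its own -x (the robot's side). Origin: on the underside, straight below the tilt axis; z up.
- lens (a point): Centre of the lens glass, 50 mm from the tilt axis at the tube's front end. z = line of sight, out of the lens (26 to 40 degrees off vertical, leaning to the camera's -x); y = tilt axis, level across the view. The edge belongs on this z axis at z = 60 mm, with the chisel's z along this z and the chisel's y along this y (either way round).
- elevator_blue: Other instrument in the rack, to be left there: round blue handle 17 mm diameter; same heights and origin as the chisel.
- elevator_green: The same with a green handle, to be left in the rack.
- elevator_black: The same with a black handle, to be left in the rack.
- oil_bottle: White plastic bottle with red cap, 54 mm diameter, 150 mm high, loose. Origin: centre of its underside.
- compound_bar: Green bar of polishing compound, 110 x 40 x 30 mm, loose. Origin: centre of its underside.
- oilstone: Reddish oilstone on a wooden base, 52 x 150 x 34 mm, loose. Origin: centre of its underside.
- scissors: Closed steel scissors lying flat, about 170 x 66 x 9 mm, loose. Origin: under the pivot.

How it is judged (in metres and radians):
On the way, in this order (a step that is already met when the one before it is completed fails the run):
1. the cabinet door is shut and seated on its catch (value of joint dryer_door below 0.012 rad), for 0.2 s.
2. the red-handled chisel is drawn clear of the rack, held by the fingers (z of edge in the frame of rack above 0.09 m and contact force between the fingers and chisel above 0.5 N), for 0.2 s.
At the end, for the whole second after the job is handed in: Door seated (under 0.012 rad). Chisel held still by the fingers alone: edge within 9 mm of the line of sight in x and y, 48 to 72 mm from the glass, pointing into the lens within 0.17 rad, edge level across the view within 0.26 rad. The other three instruments hang in the rack (value of joint dryer_door below 0.012 rad and x of edge in the frame of lens between -0.009 and 0.009 m and y of edge in the frame of lens between -0.009 and 0.009 m and z of edge in the frame of lens between 0.048 and 0.072 m and z of chisel in the frame of lens above 0.09 m and angle between the z axis of chisel and the z axis of lens, either way round below 0.17 rad and angle between the y axis of chisel and the y axis of lens, either way round below 0.26 rad and linear speed of chisel below 0.02 m/s and angular speed of chisel below 0.15 rad/s and contact force between the fingers and chisel above 0.5 N and height (world z) of edge above 0.12 m and contact force between chisel and inspection_camera below 0.1 N and contact force between chisel and rack below 0.1 N and contact force between chisel and dryer below 0.1 N and z of elevator_blue in the frame of rack between 0.07 and 0.085 m and z of elevator_green in the frame of rack between 0.07 and 0.085 m and z of elevator_black in the frame of rack between 0.07 and 0.085 m); the arm keeps its last pose, push and grip.
It fails at once if the chisel touches the inspection camera (contact force between chisel and inspection_camera above 0.5 N).
It fails at once if the chisel comes down on the bench (height (world z) of edge below 0.008 m or height (world z) of chisel below 0.03 m).
It fails at once if the camera is knocked out of its aim (distance of lens from where it was at the start of the episode above 0.008 m).
It fails at once if another instrument in the rack is disturbed (distance of any of elevator_blue, elevator_green, elevator_black from where it was at the start of the episode above 0.015 m).
It fails at once if bottle, compound bar, oilstone or scissors are pushed about (distance of any of oil_bottle, compound_bar, oilstone, scissors from where it was at the start of the episode above 0.03 m).
It also fails if it takes over 58 s, if anything falls off the work surface, if the arm or the gripper's body presses on something with over 40 N, if the wrist force passes 120 N, or if a joint passes its speed limit or range.

### The arm

A 7-joint arm with a two-finger parallel gripper is mounted at the origin on the work surface. World frame = base frame: x ahead of the robot, y to its left, z up, the work surface at z = 0. Lengths are in mm, angles in rad, forces in N, time in s.
With the tool pointing down it reaches from about 400 to 875 mm from the base axis. Payload 19.3 kg.
Tool frame: the origin (TCP) lies at the very end of the fingers, on their centre line; the grasp point (between the pads) lies 19 mm behind it (grip_point_offset is the z of the grasp point in the tool frame, in mm); z points along the fingers, x is the direction in which the jaws open and shut, and the axes are right-handed (so a half turn about z gives the same grasp; the last joint's range is limited). The gripper opens to 85 mm and grips with 20 to 120 N. Pads are 22 mm wide; open, the fingers measure 114 mm over their backs; the gripper's body (76 mm by 85 mm) begins 54 mm behind the grasp point. The pads swing forward as they close: fully open they stand 13 mm farther back than shut.
Start: joints at [-1.311, 0.521, -0.036, 1.599, 0.021, 1.021, -0.113], TCP at [202.427, 591.302, 231.291] pointing down, gripper open.
Joint ranges: [-2.91, 2.91], [-0.3, 2.13], [-1.5, 1.42], [0.17, 2.43], [-1.26, 4.41], [0.16, 1.93], [-2.52, 2.52]. Speed limits (rad/s): [1.89, 1.89, 2.39, 2.39, 3.01, 3.01, 3.01].

### API

Orientations are given as a 3x3 rotation matrix whose columns are the frame's x, y, z axes.
In Python, from workcell import movep, movel, goto_joints, open_gripper, clamp, wait, inverse_kinematics, read_state, camera, PlanningError, finish_job, grip_point_offset gives the robot as it stands. Calls block until the motion is done:
- movep(position, orientation): joint-space move of the TCP to a pose.
- movel(position, frame=None, max_speed=150, guard=None): straight line of the TCP; frame=None keeps the orientation; max_speed is the mean speed in mm/s. With guard (N) it stops when the force on the tool has changed by that much, and returns True; else False.
- goto_joints(angles): joint-space move.
- open_gripper() and clamp(): open the fingers fully, or close them until they stop; the grip force is fixed at half the most.
- wait(seconds).
- inverse_kinematics(position, orientation): joint angles nearest the present ones, or None.
- read_state(): the state.
- camera(name): name is "side" or "top" or "wrist"; returns a dict with "image" (384x512x3 uint8, blue, green, red), "range_z" (384x512 float32, mm along the optical axis (not along the pixel's ray), 0 where there is no reading), "fx", "fy", "cx", "cy" (pixels), "dist_coeffs" ([k1, k2, p1, p2, k3] as OpenCV has them; the pictures are not rectified), "cam_to_world" (4x4, takes a point from camera to world coordinates). Camera axes: x right, y up, looking along -z (the intrinsics and any distortion apply to the point x, -y, -z); pixel columns grow to the right and rows downward; lengths in mm; the calibration is good to about 2 mm. A picture is of the moment at which its call begins.
A pose or a line that the arm cannot do raises PlanningError and nothing moves.
- finish_job(): hands the job in, once; it reports no verdict.
The state is a dict: "time": time; "qpos": joint angles; "qvel": joint speeds; "joint_efforts": joint torques, N m; "eef_pos": TCP position; "tool_rot": TCP orientation; "ft_force": force on the tool from outside, world axes, zero at the start; "torque": the same for the moment, N m; "finger_gap": finger opening in mm.
Only numpy, scipy, OpenCV 4.12 (cv2) and the standard library are available. Lean on these libraries where they do the work, as an engineer would, in place of code of your own. Each camera call takes 0.05 s, during which the arm holds its last target.

## Working session

There is one attempt and no reset: what is moved stays moved. The work goes in short steps, each a Python script; the robot and the scene stay as the last script left them, time stands still between calls to the robot, and variables do not carry over. Pictures are saved under pics/ and viewed, and the job is handed in when it is done.

```bash
ls; mkdir -p pics; cat > h.py <<'E'
import numpy as np, cv2
from workcell import *
def grab(name,tag):
    c=camera(name); cv2.imwrite(f'pics/{tag}.png',c['image']); np.savez(f'pics/{tag}.npz',**{k:np.asarray(v) for k,v in c.items()}); return c
def rays(c,uv):
    K=np.array([[c['fx'],0,c['cx']],[0,c['fy'],c['cy']],[0,0,1]],float)
    p=cv2.undistortPoints(np.array(uv,np.float64).reshape(-1,1,2),K,np.asarray(c['dist_coeffs'],float)).reshape(-1,2)
    d=np.c_[p[:,0],-p[:,1],-np.ones(len(p))]
    T=np.asarray(c['cam_to_world']); return T[:3,3],d@T[:3,:3].T
def onplane(c,uv,z):
    o,d=rays(c,uv); return o+d*((z-o[2])/d[:,2])[:,None]
def bydepth(c,uv):
    o,d=rays(c,uv); uv=np.array(uv).reshape(-1,2).round().astype(int)
    return o+d*c['range_z'][uv[:,1],uv[:,0]][:,None]
def load(tag):
    return dict(np.load(f'pics/{tag}.npz'))
E
python3 - <<'E'
from h import *
for n in ['side','top','wrist']:
    c=grab(n,n+'0'); print(n,c['fx'],c['dist_coeffs'],np.round(c['cam_to_world'],3).tolist(), (c['range_z']>0).mean())
print(read_state())
E
```

```text
pics
side 372.25306334226576 [0.00953754 0.         0.         0.         0.        ] [[-0.979, -0.147, 0.139, 679.305], [0.202, -0.635, 0.745, 760.058], [-0.021, 0.758, 0.652, 811.338], [0.0, 0.0, 0.0, 1.0]] 0.9959564208984375
top 486.2232571533035 [-0.11108008  0.          0.          0.          0.        ] [[0.011, 0.993, -0.116, 341.477], [-1.0, 0.01, -0.012, -28.885], [-0.011, 0.116, 0.993, 1704.905], [0.0, 0.0, 0.0, 1.0]] 0.9960784912109375
wrist 271.5991933204825 [0.00810779 0.         0.         0.         0.        ] [[0.324, -0.91, -0.259, 136.116], [0.946, 0.312, 0.089, 615.129], [-0.0, -0.273, 0.962, 374.297], [0.0, 0.0, 0.0, 1.0]] 0.9958648681640625
{'time': 0.15, 'qpos': array([-1.31118428,  0.52187992, -0.03631849,  1.59983205,  0.02118358,
        1.02112459, -0.11279504]), 'qvel': array([-0.00091883, -0.00228348,  0.00064782, -0.00159483,  0.00143518,
       -0.00105549, -0.00020969]), 'joint_efforts': array([ 2.24421899e-03, -9.27386355e+01,  1.98054448e+00, -3.70058262e+01,
        1.79881649e-02,  6.24930821e-03,  1.86248985e-05]), 'eef_pos': array([202.3655124 , 591.07687908, 230.8724072 ]), 'tool_rot': array([[ 3.23888293e-01,  9.46095302e-01, -2.32567475e-04],
       [ 9.46094941e-01, -3.23888373e-01, -8.27631236e-04],
       [-8.58343925e-04,  4.80291567e-05, -9.99999630e-01]]), 'ft_force': array([ 0.40574686,  0.20993582, -0.60002719]), 'torque': array([ 0.0537116 , -0.01736403, -0.01031365]), 'finger_gap': 85.70984446175893}
```

View pics/side0.png

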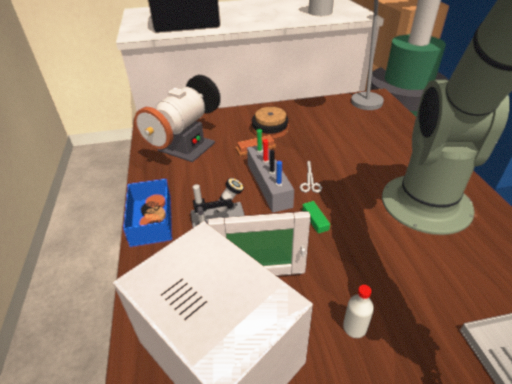

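View pics/top0.png

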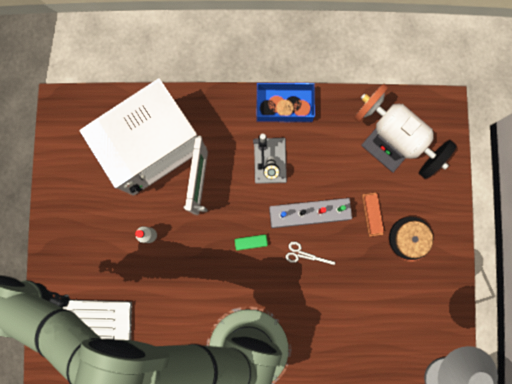

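View pics/wrist0.png

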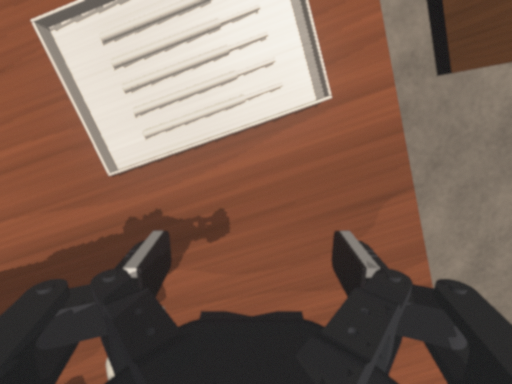

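The side view shows the cabinet (bottom), the open door (215–308, 215–272), the inspection camera (~215,200) and the rack (~270,175), with the red chisel third from the near end. In the top view the door runs (200,140)→(196,210), the rack is (272–350, 205–225) with red at ~(322,210), and the inspection camera's ring is at (271,171). I'll enlarge these crops.

```bash
python3 - <<'E'
from h import *
c=load('top0'); im=c['image']
a=cv2.resize(im[75:255,70:220],None,fx=3.2,fy=3.2,interpolation=cv2.INTER_CUBIC)
b=cv2.resize(im[120:240,235:360],None,fx=4.6,fy=4.6,interpolation=cv2.INTER_CUBIC)
cv2.imwrite('pics/a.png',a);cv2.imwrite('pics/b.png',b)
s=load('side0')['image']
cv2.imwrite('pics/c.png',cv2.resize(s[120:290,180:320],None,fx=3.5,fy=3.5,interpolation=cv2.INTER_CUBIC))
uv=[(x,y) for x,y in [(140,130),(198,150),(197,190),(196,208),(320,216),(302,212),(271,172),(145,234),(250,242),(300,300)]]
print(np.c_[uv,bydepth(c,uv).round(1)])
# door top edge: pixels with z 215-240 
P=bydepth(c,[(x,y) for y in range(384) for x in range(512)]).reshape(384,512,3)
z=P[...,2]
m=(z>219)&(z<236); m[:, :170]=0; m[:,225:]=0; m[:100]=0;m[230:]=0
ys,xs=np.nonzero(m); print(len(xs)); q=P[m]
print(q[::8].round(0).tolist())
m=(z>228)&(z<242);m[:, 205:]=0;m[205:]=0
r=cv2.minAreaRect(P[m][:,:2].astype(np.float32)); print(r,cv2.boxPoints(r))
E
```

```text
[[ 140.   130.   707.7  342.9  234.3]
 [ 198.   150.   646.3  159.7  227.7]
 [ 197.   190.   537.6  176.9   93. ]
 [ 196.   208.   471.5  170.1  160.3]
 [ 320.   216.   455.7 -236.3   76.8]
 [ 302.   212.   462.1 -168.3  159.7]
 [ 271.   172.   593.8  -69.3  136.4]
 [ 145.   234.   387.5  341.6  119.5]
 [ 250.   242.   367.3   -1.6   29. ]
 [ 300.   300.   168.8 -176.5   -1.5]]
848
[[805.0, 252.0, 233.0], [798.0, 245.0, 236.0], [788.0, 251.0, 235.0], [784.0, 249.0, 228.0], [779.0, 238.0, 234.0], [773.0, 251.0, 232.0], [772.0, 219.0, 235.0], [766.0, 241.0, 234.0], [762.0, 237.0, 236.0], [759.0, 221.0, 236.0], [756.0, 228.0, 235.0], [753.0, 241.0, 234.0], [751.0, 210.0, 228.0], [746.0, 209.0, 234.0], [743.0, 227.0, 235.0], [740.0, 243.0, 236.0], [737.0, 250.0, 232.0], [738.0, 209.0, 231.0], [734.0, 215.0, 233.0], [731.0, 224.0, 231.0], [728.0, 240.0, 232.0], [727.0, 205.0, 236.0], [724.0, 230.0, 235.0], [726.0, 190.0, 226.0], [719.0, 246.0, 230.0], [718.0, 186.0, 232.0], [715.0, 199.0, 233.0], [711.0, 211.0, 234.0], [709.0, 233.0, 232.0], [708.0, 182.0, 235.0], [706.0, 211.0, 229.0], [
[... 1217 characters left out ...]
 [549.0, 185.0, 228.0], [546.0, 179.0, 226.0], [542.0, 172.0, 231.0], [541.0, 170.0, 220.0], [533.0, 184.0, 233.0], [530.0, 178.0, 229.0], [528.0, 173.0, 221.0], [521.0, 187.0, 231.0], [518.0, 178.0, 231.0], [514.0, 174.0, 235.0], [508.0, 187.0, 231.0], [506.0, 181.0, 225.0], [503.0, 176.0, 221.0], [496.0, 190.0, 226.0], [493.0, 183.0, 229.0], [490.0, 177.0, 232.0], [484.0, 189.0, 230.0], [480.0, 183.0, 233.0], [478.0, 180.0, 231.0], [471.0, 195.0, 233.0], [468.0, 189.0, 229.0], [465.0, 183.0, 229.0]]
((633.02880859375, 303.78411865234375), (397.13421630859375, 302.99615478515625), 35.28203201293945) [[383.4292  312.76215]
 [558.4403   65.42071]
 [882.6284  294.8061 ]
 [707.6173  542.1475 ]]
```

View pics/a.png

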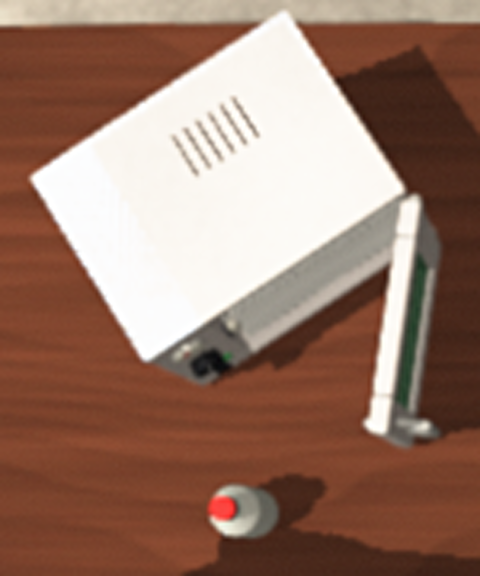

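View pics/b.png

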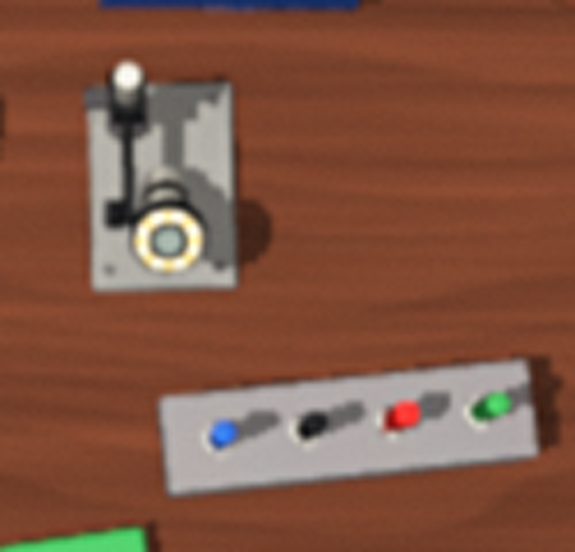

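View pics/c.png

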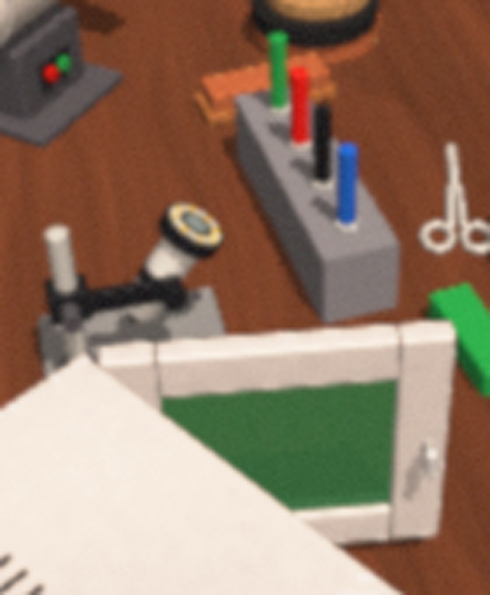

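```bash
python3 - <<'E'
from h import *
c=load('top0'); im=c['image'].astype(int); s=load('side0')
hsv=cv2.cvtColor(c['image'],cv2.COLOR_BGR2HSV)
P=bydepth(c,[(x,y) for y in range(384) for x in range(512)]).reshape(384,512,3); z=P[...,2]
def rect(m,zp,er=1):
    m=cv2.morphologyEx(m.astype(np.uint8),cv2.MORPH_OPEN,np.ones((3,3)))
    cs,_=cv2.findContours(m,cv2.RETR_EXTERNAL,cv2.CHAIN_APPROX_NONE)
    k=max(cs,key=cv2.contourArea).reshape(-1,2)
    q=onplane(c,k,zp)[:,:2].astype(np.float32); r=cv2.minAreaRect(q); return r,cv2.boxPoints(r)
white=(hsv[...,1]<45)&(hsv[...,2]>200)
m=white&(z>222); m[:, 198:]=0; m[:70]=0; m[230:]=0
print('cab',rect(m,235))
m=white&(abs(z-228)<10); m[:,:182]=0;m[:, 212:]=0; m[:136]=0; m[225:]=0
print('door',rect(m,228,0), m.sum())
q=P[m&(P[...,0]<640)]; d=np.polyfit(q[:,0],q[:,1],1); print('door line',d)
# rack
m=(hsv[...,1]<50)&(abs(z-75)<8); m[:,:260]=0; m[:195]=0;m[235:]=0; m[:,365:]=0
print('rack',rect(m,75))
m=(hsv[...,1]<70)&(abs(z-14)<8); m[:,:240]=0;m[:,300:]=0;m[:128]=0;m[190:]=0
print('base',rect(m,14))
red=((hsv[...,0]<8)|(hsv[...,0]>172))&(hsv[...,1]>180); red[:200]=0;red[222:]=0;red[:,310-0:]&=True; red[:,:308]=0;red[:,336:]=0
ys,xs=np.nonzero(red); print('red px',xs.mean(),ys.mean(),len(xs), P[red].max(0),onplane(c,[(xs.mean(),ys.mean())],140))
# lens & column by two views
def tri(u1,u2):
    o1,d1=rays(c,[u1]);o2,d2=rays(s,[u2]);d1=d1[0]/np.linalg.norm(d1);d2=d2[0]/np.linalg.norm(d2)
    A=np.c_[d1,-d2];t=np.linalg.lstsq(A,o2-o1,rcond=None)[0];a=o1+t[0]*d1;b=o2+t[1]*d2
    return (a+b)/2,np.linalg.norm(a-b)
print('lens',tri((235+168/4.6-.4,120+241/4.6-.4),(180+195/3.5-.4,120+226/3.5-.4)))
print('col',tri((235+127/4.6-.4,120+76/4.6-.4),(180+57/3.5-.4,120+231/3.5-.4)))
E
```

```text
cab (((701.4492797851562, 352.69891357421875), (222.17872619628906, 300.6871337890625), 34.361473083496094), array([[524.8901 , 414.10635],
       [694.6015 , 165.89113],
       [878.0085 , 291.29147],
       [708.29706, 539.5067 ]], dtype=float32))
door (((548.168212890625, 177.30874633789062), (17.837671279907227, 173.85330200195312), 83.2573013305664), array([[460.79562, 178.65773],
       [633.4465 , 158.24547],
       [635.5408 , 175.95976],
       [462.88995, 196.37202]], dtype=float32)) 454
door line [-1.18200921e-01  2.42075668e+02]
rack (((468.35205078125, -203.563720703125), (70.05022430419922, 270.911865234375), 6.418632507324219), array([[ 418.40356 ,  -72.872406],
       [ 448.6894  , -342.0861  ],
       [ 518.30054 , -334.25504 ],
       [ 488.0147  ,  -65.04135 ]], dtype=float32))
base (((676.5863037109375, -84.41166687011719), (118.75602722167969, 74.19723510742188), 0.5628156065940857), array([[ 616.84674 ,  -47.898098],
       [ 617.5756  , -122.09176 ],
       [ 736.32587 , -120.92523 ],
       [ 735.597   ,  -46.731575]], dtype=float32))
red px 322.0 210.0 27 [ 476.42547154 -227.1058758   164.58522173] [[ 470.69797389 -234.79661045  140.        ]]
lens (array([594.23595576, -69.72186715, 131.75819171]), np.float64(0.7806242636987674))
col (array([704.58320446, -39.3111013 , 171.67109866]), np.float64(0.8483011278292804))
```

```bash
cat >> h.py <<'E'
HINGE=np.array([687.2,160.8]); YAW=np.deg2rad(34.36)
def doorpose(th,out,z,r=180,sgn=1):
    a=YAW+np.pi/2+th; p=np.array([np.cos(a),np.sin(a)]); o=np.array([-p[1],p[0]])  # outward = -(y x z) = (-py,px)
    xy=HINGE+r*p+out*o
    x=np.array([p[0],p[1],0])*sgn; zt=np.array([0,0,-1.]); y=np.cross(zt,x)
    return np.array([*xy,z]),np.c_[x,y,zt]
E
python3 - <<'E'
from h import *
for sg in (1,-1):
  for th in (.855,.6,.4,.2,0): 
    p,R=doorpose(th,20,192,sgn=sg); q=inverse_kinematics(p,R); print(sg,th,p.round(0),None if q is None else np.round(q,2))
for sg in (1,-1):
    p,R=doorpose(.855,75,330,sgn=sg); q=inverse_kinematics(p,R); print(p,None if q is None else np.round(q,2))
E
```

```text
1 0.855 [506. 162. 192.] [-0.2   0.43 -0.29  1.88  0.16  0.85  2.45]
1 0.6 [512. 207. 192.] [-0.3   0.46 -0.26  1.82  0.15  0.87  2.14]
1 0.4 [525. 241. 192.] [-0.36  0.5  -0.24  1.76  0.14  0.9   1.91]
1 0.2 [544. 272. 192.] [-0.42  0.54 -0.21  1.68  0.13  0.93  1.7 ]
1 0 [569. 298. 192.] [-0.47  0.59 -0.16  1.58  0.11  0.97  1.51]
-1 0.855 [506. 162. 192.] [-0.75  0.46  0.44  1.9  -0.26  0.83 -0.29]
-1 0.6 [512. 207. 192.] [-0.83  0.5   0.47  1.85 -0.29  0.86 -0.59]
-1 0.4 [525. 241. 192.] [-0.86  0.53  0.46  1.79 -0.3   0.89 -0.83]
-1 0.2 [544. 272. 192.] [-0.89  0.59  0.49  1.7  -0.33  0.93 -1.04]
-1 0 [569. 298. 192.] [-0.91  0.65  0.53  1.61 -0.38  0.98 -1.23]
[499.72375122 107.15621058 330.        ] [ 0.58  0.48 -1.27  1.72  0.48  1.29  2.24]
[499.72375122 107.15621058 330.        ] [-0.75  0.26  0.53  1.78 -0.15  1.13 -0.29]
```

```bash
python3 - <<'E'
from h import *
clamp()
p,R=doorpose(.855,75,330,sgn=-1)
c0=read_state(); movep([300,450,330],R); movep(p,R)
p,R=doorpose(.855,75,192,sgn=-1); movel(p,R)
s=read_state(); print(s['time'],s['eef_pos'],s['finger_gap'],s['ft_force'])
grab('wrist','w1'); grab('side','s1')
E
```

```text
4.4333 [500.10393738 107.29000011 192.66565107] -0.07269372994166513 [-0.59719637  0.30471619 -0.19730955]
```

View pics/s1.png

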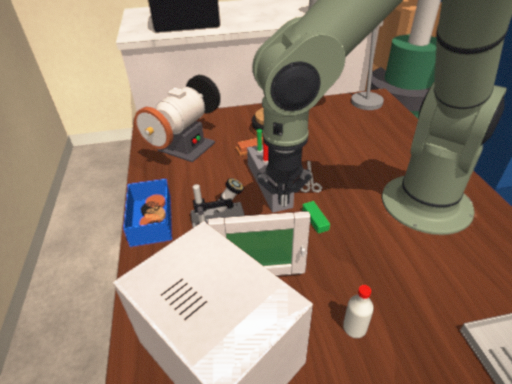

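View pics/w1.png

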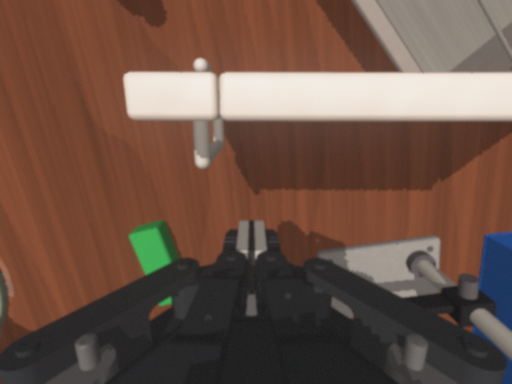

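The wrist view shows the closed fingers (~252,235) in front of the door's outer face, with the handle at ~(205,150) clear and lower. Next I push along the arc.

```bash
python3 - <<'E'
from h import *
p,R=doorpose(.855,30,192,sgn=-1); movel(p,R)
for th in (.70,.55,.40,.25,.12):
    p,R=doorpose(th,20,192,sgn=-1); g=movel(p,R,max_speed=120,guard=25)
    s=read_state(); print(th,g,s['time'],s['ft_force'].round(1),s['eef_pos'].round(1),p.round(1))
    if g: break
grab('wrist','w2')
E
```

```text
0.7 False 5.45 [ 0.9 -0.5 -0.2] [508.3 188.8 192. ] [508.4 189.7 192. ]
0.55 False 5.825 [ 0.1 -1.5  0. ] [514.7 215.1 192. ] [514.7 216.1 192. ]
0.4 False 6.2 [-0.5 -0.1  0.4] [524.8 240.1 191.9] [525.  241.3 192. ]
0.25 False 6.575 [ 0.  -0.7 -0.1] [538.6 263.5 191.9] [538.8 264.6 192. ]
0.12 False 6.925 [-0.6 -0.1  0.5] [553.2 281.8 191.9] [553.5 283.  192. ]
```

View pics/w2.png

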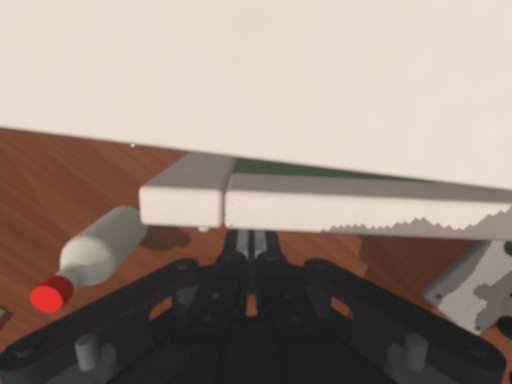

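The door (140–510, ~190–235) follows the fingers and is a few degrees from shut. Now I press it home under guard.

```bash
python3 - <<'E'
from h import *
R0=doorpose(0,0,0,sgn=-1)[1]
for th,out in ((.04,20),(0,20),(0,17),(0,14),(0,11),(0,8)):
    p,R=doorpose(th,out,192,sgn=-1); g=movel(p,R,max_speed=40,guard=22)
    wait(.15); s=read_state(); o=doorpose(0,1,0)[0][:2]-doorpose(0,0,0)[0][:2]
    print(th,out,g,s['time'],'normal F',(s['ft_force'][:2]@o).round(1),'act out',((s['eef_pos'][:2]-HINGE)@o).round(1))
    if g: break
grab('wrist','w3'); grab('top','t3')
E
```

```text
0.04 20 False 7.6333 normal F 2.0 act out 27.5
0 20 True 8.05 normal F 0.1 act out 21.1
```

View pics/w3.png

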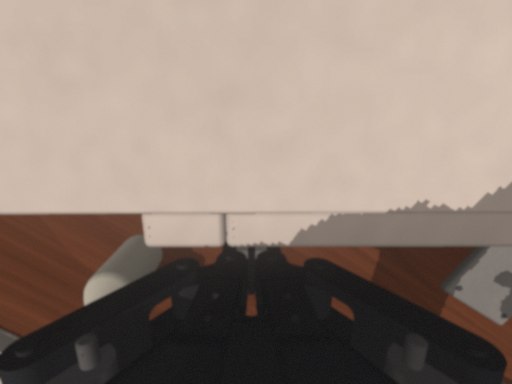

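The door edge is now parallel to the cabinet front. I'll press again to confirm it is hard on its stop.

```bash
python3 - <<'E'
from h import *
o=doorpose(0,1,0)[0][:2]-doorpose(0,0,0)[0][:2]
for out in (19,17,15,13):
    p,R=doorpose(0,out,192,sgn=-1); g=movel(p,R,max_speed=20,guard=20)
    s=read_state(); print(out,g,s['time'],'normal F',(s['ft_force'][:2]@o).round(1),'act out',((s['eef_pos'][:2]-HINGE)@o).round(1))
    if g or abs(s['ft_force'][:2]@o)>16: break
wait(.2); s=read_state(); print((s['ft_force'][:2]@o).round(1),((s['eef_pos'][:2]-HINGE)@o).round(1))
p,R=doorpose(0,70,192,sgn=-1); movel(p,R)
c=grab('top','t4');grab('side','s4')
cv2.imwrite('pics/t4b.png',cv2.resize(c['image'][75:255,70:220],None,fx=3.2,fy=3.2,interpolation=cv2.INTER_CUBIC))
E
```

```text
19 True 8.3583 normal F -0.1 act out 21.2
0.1 21.2
```

View pics/t4b.png

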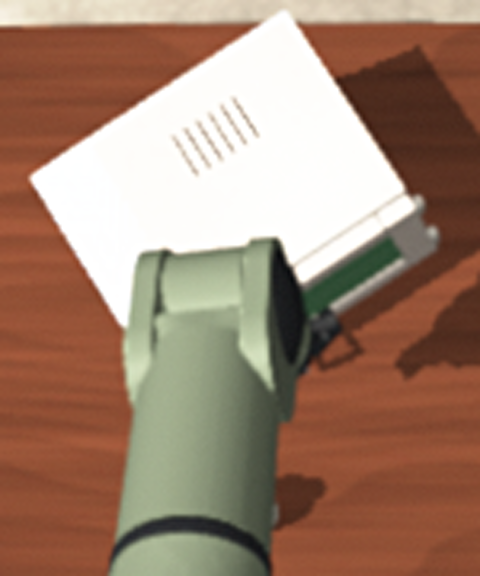

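View pics/s4.png

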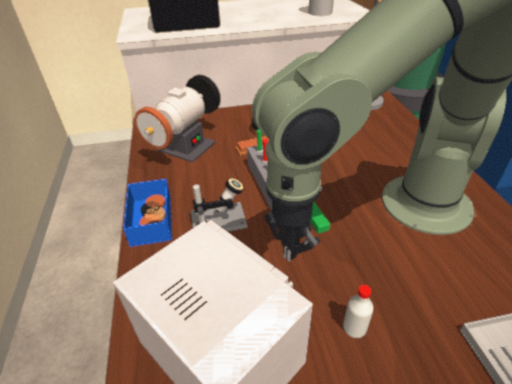

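```bash
python3 - <<'E'
from h import *
p,R=doorpose(0,70,250,sgn=-1); movel(p,R); wait(.1)
c=grab('wrist','w5'); print(read_state()['time'])
E
```

```text
9.8167
```

View pics/w5.png

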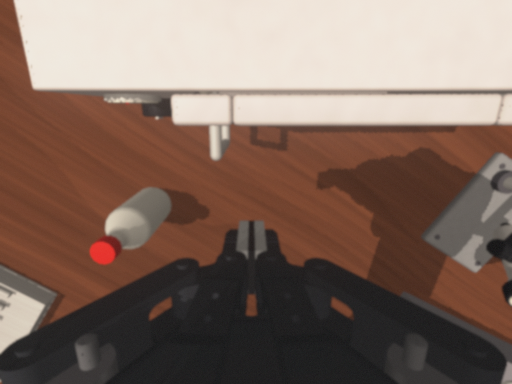

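Door (172–512, 95–125) lies flat along the cabinet edge (y≈90). I'll check the angle with line fits.

```bash
python3 - <<'E'
from h import *
c=load('w5'); g=cv2.cvtColor(c['image'],cv2.COLOR_BGR2GRAY).astype(float)
def edge(x0,x1,y0,y1,zp):
    pts=[]
    for x in range(x0,x1,2):
        d=np.diff(g[y0:y1,x]); k=np.argmin(d)
        if 0<k<len(d)-1:
            den=d[k-1]-2*d[k]+d[k+1]; k=k+0.5*(d[k-1]-d[k+1])/den
        pts.append((x,y0+k+.5))
    q=onplane(c,pts,zp)[:,:2]; v=cv2.fitLine(q.astype(np.float32),cv2.DIST_HUBER,0,.01,.01).ravel()
    return np.arctan2(v[1],v[0]),v[2:]
a,pa=edge(40,100,80,105,235); a2,_=edge(180,490,82,102,235); b,pb=edge(240,490,112,135,228)
print(a,a2,b,(b-a2), (pb-pa)@np.array([-np.sin(a2),np.cos(a2)]))
E
```

```text
-0.97103393 -0.97486603 -0.97261304 0.002252996 -18.459393
```

Door angle measures 0.002 rad with its face 18.5 mm out, so it is seated. Next I move above the rack for the chisel.

```bash
cat >> h.py <<'E'
RY=np.deg2rad(6.42); RC=np.array([468.35,-203.56])
rx=np.array([np.cos(RY),np.sin(RY),0]); ry=np.array([-np.sin(RY),np.cos(RY),0])
def rackR(s=1):
    x=rx*s; z=np.array([0,0,-1.]); return np.c_[x,np.cross(z,x),z]
E
python3 - <<'E'
from h import *
for s in (1,-1):
    q=inverse_kinematics([472,-235,290],rackR(s)); print(s,None if q is None else np.round(q,2))
s=1
p,R=doorpose(0,70,320,sgn=-1); movel(p)
movep([472,-235,290],rackR(s)); open_gripper()
print(read_state()['time'],read_state()['qpos'].round(2))
grab('wrist','w6'); grab('top','t6')
E
```

```text
1 [-0.19  0.37  0.72  1.81 -0.28  1.06  0.75]
-1 [-0.46  0.61  1.25  1.82 -0.62  1.19 -2.04]
13.0667 [-0.23  0.39  0.79  1.81 -0.31  1.07  0.78]
```

View pics/w6.png

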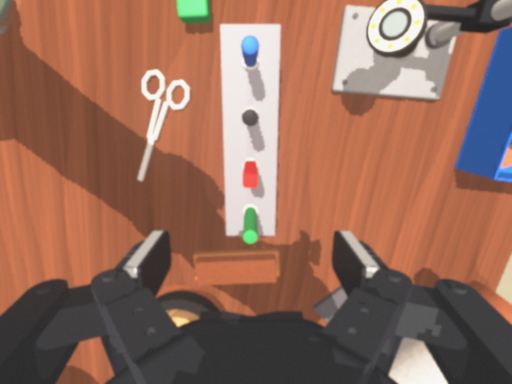

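Wrist view: rack (222–280, 25–235), red handle ~(250,175), black (250,117), blue (250,50), green (250,225). The lens ring is at ~(396,25) on its base plate (335–455, 8–100).

```bash
python3 - <<'E'
from h import *
c=load('w6'); im=c['image']; hsv=cv2.cvtColor(im,cv2.COLOR_BGR2HSV)
print(c['cam_to_world'][:3,3])
red=(((hsv[...,0]<6)|(hsv[...,0]>174))&(hsv[...,1]>190)&(hsv[...,2]>90)); red[:150]=0; red[200:]=0; red[:,:235]=0;red[:,270:]=0
ys,xs=np.nonzero(red); print(xs.min(),xs.max(),ys.min(),ys.max())
for y in range(ys.min(),ys.max()+1): 
    r=xs[ys==y]; print(y,r.min(),r.max(),im[y,250], end=' | ')
P=bydepth(c,np.c_[xs,ys]); t=P[P[:,2]>152]; print('\nredtop',len(t),t.mean(0),t.min(0),t.max(0))
rack=(hsv[...,1]<60)&(hsv[...,2]>120); rack[:20]=0;rack[240:]=0;rack[:,:215]=0;rack[:,290:]=0
m=cv2.morphologyEx(rack.astype(np.uint8),cv2.MORPH_CLOSE,np.ones((25,25)))
m=cv2.morphologyEx(m,cv2.MORPH_OPEN,np.ones((3,3)))
k=max(cv2.findContours(m,0,1)[0],key=cv2.contourArea).reshape(-1,2)
r=cv2.minAreaRect(onplane(c,k,75)[:,:2].astype(np.float32));print('rack',r,cv2.boxPoints(r))
cr=im[0:110,320:470]; cv2.imwrite('pics/l.png',cv2.resize(cr,None,fx=5,fy=5,interpolation=cv2.INTER_CUBIC))
cv2.imwrite('pics/r.png',cv2.resize(im[140:250,200:300],None,fx=5,fy=5,interpolation=cv2.INTER_CUBIC))
E
```

```text
[ 463.66153061 -164.53674486  433.51288955]Traceback (most recent call last):
  File "<stdin>", line 5, in <module>
    return umr_minimum(a, axis, None, out, keepdims, initial, where)
ValueError: zero-size array to reduction operation minimum which has no identity
```

```bash
python3 - <<'E'
from h import *
c=load('w6'); im=c['image']; hsv=cv2.cvtColor(im,cv2.COLOR_BGR2HSV)
print(im[175,250],im[184,250],hsv[175,250])
b=im.astype(int)
red=(b[...,2]>130)&(b[...,1]<75)&(b[...,0]<80); red[:150]=0; red[200:]=0; red[:,:235]=0;red[:,270:]=0
ys,xs=np.nonzero(red); print(xs.min(),xs.max(),ys.min(),ys.max())
for y in range(ys.min(),ys.max()+1):
    r=xs[ys==y]; print(y,r.min(),r.max(),b[y,250].tolist(), end=' | ')
P=bydepth(c,np.c_[xs,ys]); t=P[P[:,2]>152]; print('\nredtop',len(t),t.mean(0),t.min(0),t.max(0))
rack=(hsv[...,1]<60)&(hsv[...,2]>120); rack[:20]=0;rack[240:]=0;rack[:,:215]=0;rack[:,290:]=0
m=cv2.morphologyEx(rack.astype(np.uint8),cv2.MORPH_CLOSE,np.ones((25,25)))
m=cv2.morphologyEx(m,cv2.MORPH_OPEN,np.ones((3,3)))
k=max(cv2.findContours(m,0,1)[0],key=cv2.contourArea).reshape(-1,2)
r=cv2.minAreaRect(onplane(c,k,75)[:,:2].astype(np.float32));print('rack',r,cv2.boxPoints(r))
cr=im[0:110,320:470]; cv2.imwrite('pics/l.png',cv2.resize(cr,None,fx=5,fy=5,interpolation=cv2.INTER_CUBIC))
cv2.imwrite('pics/r.png',cv2.resize(im[140:250,200:300],None,fx=5,fy=5,interpolation=cv2.INTER_CUBIC))
E
```

```text
[ 85  92 247] [ 82  90 247] [  1 167 247]
246 255 163 173
163 247 252 [69, 75, 231] | 164 247 253 [68, 73, 231] | 165 247 253 [69, 74, 232] | 166 247 253 [67, 72, 231] | 167 247 254 [69, 73, 232] | 168 246 254 [68, 72, 232] | 169 246 253 [68, 73, 232] | 170 246 254 [69, 74, 233] | 171 246 255 [67, 73, 233] | 172 246 254 [68, 73, 236] | 173 252 252 [73, 78, 245] | 
redtop 10 [ 470.03108647 -226.76115324  156.43481718] [ 465.35893993 -227.17216631  152.53744871] [ 473.65530468 -226.30225207  160.49871635]
rack ((466.81610107421875, -203.3651123046875), (71.32291412353516, 270.31585693359375), 6.408636569976807) [[ 416.29132  -73.03226]
 [ 446.46362 -341.65897]
 [ 517.3409  -333.69797]
 [ 487.16858  -65.07126]]
```

View pics/l.png

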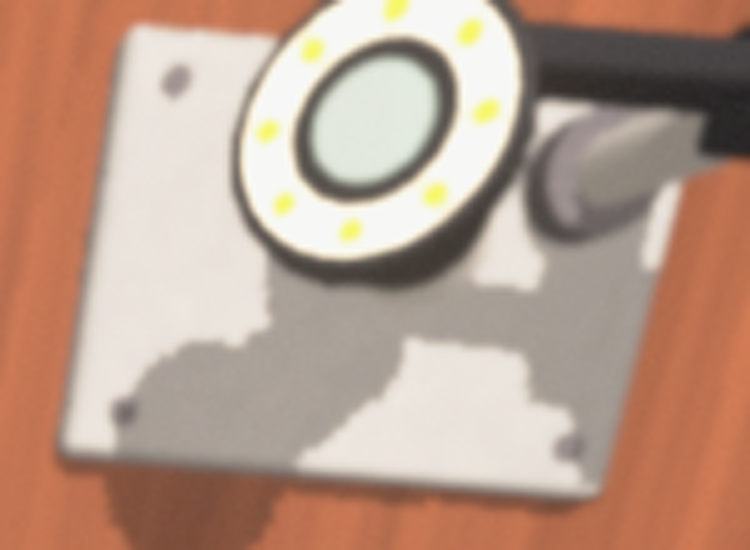

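View pics/r.png

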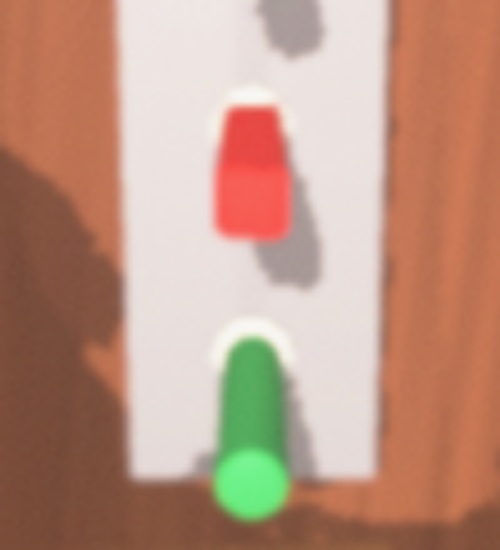

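```bash
cat >> h.py <<'E'
def tri(obs):
    A=np.zeros((3,3));b=np.zeros(3)
    for c,u in obs:
        o,d=rays(c,[u]);d=d[0]/np.linalg.norm(d);M=np.eye(3)-np.outer(d,d);A+=M;b+=M@o
    x=np.linalg.solve(A,b)
    res=[np.linalg.norm((np.eye(3)-np.outer(d,d))@(x-o)) for o,d in ((o,d[0]/np.linalg.norm(d[0])) for o,d in (rays(c,[u]) for c,u in obs))]
    return x,np.round(res,1)
def ringplane(c,u,rpx):
    g=[(x,y) for y in range(int(u[1]-rpx),int(u[1]+rpx+1)) for x in range(int(u[0]-rpx),int(u[0]+rpx+1)) if 0<=x<512 and 0<=y<384 and np.hypot(x-u[0],y-u[1])<rpx]
    P=bydepth(c,g); ok=c['range_z'][[q[1] for q in g],[q[0] for q in g]]>0; P=P[ok]
    m=np.median(P,0); P=P[np.linalg.norm(P-m,axis=1)<30]
    for _ in range(5):
        ce=P.mean(0);n=np.linalg.svd(P-ce)[2][2];d=(P-ce)@n;P=P[abs(d)<2.5*d.std()]
    n*=np.sign(n[2]); return ce,n,d.std(),len(P)
E
python3 - <<'E'
from h import *
t=load('top0');s=load('side0');w=load('w6')
print('chisel top',onplane(w,[(250.2,180.0)],160), 'pred',RC+ry[:2]*-32)
uw=(320+375/5-.4,120/5-.4); ut=(271.1,172.0); us=(180+195/3.5-.4,120+226/3.5-.4)
print(tri([(t,ut),(s,us)]),tri([(t,ut),(s,us),(w,uw)]),tri([(s,us),(w,uw)]))
for r in (14,18,22): 
    ce,n,sd,k=ringplane(w,uw,r); print(ce,n,sd,k,'tilt',np.degrees(np.arccos(n[2])),'yaw',np.degrees(np.arctan2(-n[1],-n[0])))
k=np.array([(128,25),(60,455),(600,495)])/5+[320,0]; q=onplane(w,k,14); print(q); v=q[1]-q[2];print(np.linalg.norm(q[0]-q[1]),np.linalg.norm(v))
v=q[0]-q[1];print(v,np.degrees(np.arctan2(v[1],v[0])));v=q[2]-q[1];print(v,np.degrees(np.arctan2(v[1],v[0])))
E
```

```text
chisel top [[ 470.58365359 -234.45697654  160.        ]] pred [ 471.92810611 -235.35932636]
(array([594.2208966 , -69.65489603, 131.80524132]), array([0.4, 0.4])) (array([594.23412296, -69.0692403 , 132.55465243]), array([0.7, 0.4, 0.5])) (array([594.14279467, -68.56949661, 132.66812469]), array([0.2, 0.2]))
[593.27193486 -69.36997493 135.00139742] [-5.53563186e-01  1.98051237e-04  8.32807156e-01] 0.7849083170498664 602 tilt 33.61180998793627 yaw -0.020499014030498124
[593.2629211  -69.34146639 134.83457953] [-0.55944915 -0.01020051  0.82880191] 0.805873235770898 1005 tilt 34.024139264200784 yaw 1.04456609150406
[593.29025181 -69.30462431 134.69720739] [-0.56301469 -0.01319024  0.82634162] 0.8340383201489949 1496 tilt 34.27525197838629 yaw 1.3420732724824789
[[ 574.86728745  -16.27019544   14.        ]
 [ 577.93345589 -125.48696804   14.        ]
 [ 736.92527956 -119.20300327   14.        ]]
109.25980415828386 159.1159583736713
[ -3.06616843 109.21677259   0.        ] 91.60810811461877
[158.99182368   6.28396477   0.        ] 2.2633702023218
```

Chisel top measures (470.6, −234.5) against a predicted (471.9, −235.4), which agrees. Lens is (593.9, −69.2, 133.4) with tilt 34° and yaw ~2°; its height matches 92+50·cos 34° = 133.5. Now I grasp.

```bash
python3 - <<'E'
from h import *
xy=[471.1,-234.9]; R=rackR(1)
print(movel([*xy,200],R)); print(movel([*xy,110],R,max_speed=80,guard=15))
s=read_state(); print(s['time'],s['eef_pos'],s['ft_force'])
clamp(); s=read_state(); print(s['time'],s['eef_pos'],s['ft_force'],s['finger_gap'])
grab('wrist','w7')
E
```

```text
False
False
15.1917 [ 471.34116    -235.00437511  110.40163545] [0.02557253 0.18662158 0.03716817]
15.825 [ 471.05053516 -234.94040097  110.11516097] [-1.50473109  1.22762393  4.75821325] 15.103387202113915
```

View pics/w7.png

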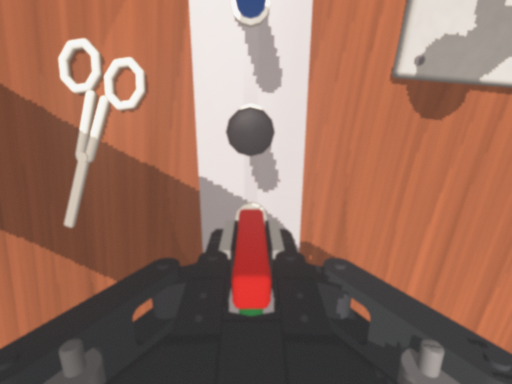

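```bash
cat >> h.py <<'E'
LENS=np.array([593.9,-69.2,133.4])
def lensR(t=np.deg2rad(34.0),y=np.deg2rad(1.9)):
    n=np.array([-np.sin(t)*np.cos(y),-np.sin(t)*np.sin(y),np.cos(t)]); Y=np.array([-np.sin(y),np.cos(y),0]); return np.c_[np.cross(Y,n),Y,n]
def toolR(L): 
    return np.c_[L[:,0],-L[:,1],-L[:,2]]
E
python3 - <<'E'
from h import *
L=lensR(); T=toolR(L); print(np.linalg.det(T))
n=L[:,2]
movel([471.1,-234.9,310],max_speed=120); wait(.1)
s=read_state(); print(s['time'],s['finger_gap'],s['ft_force'])
for d in (260,153.1):
    q=inverse_kinematics(LENS+d*n,T); print(LENS+d*n,None if q is None else np.round(q,2))
grab('side','s8')
E
```

```text
1.0
17.7917 15.277103469899242 [ 0.03833307 -0.41481872 -2.06456009]
[448.58977829 -74.02043652 348.94976886] [-0.26 -0.2   0.29  2.3   0.04  0.44  0.04]
[508.33463483 -72.03849551 260.32565236] [-0.53  0.1   0.65  2.35 -0.83  0.18  0.9 ]
```

View pics/s8.png

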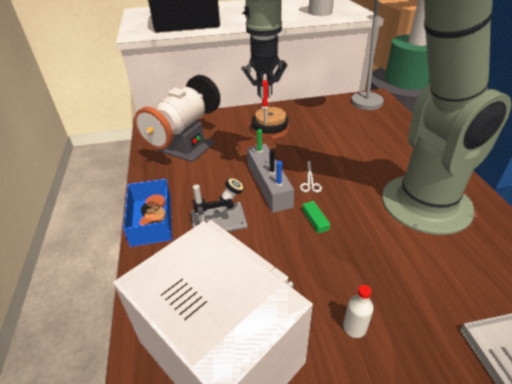

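The chisel hangs from the fingers at (265,90), the other three instruments are still racked, and the door is shut. IK is near the wrist limits, so I'll check continuity before moving.

```bash
python3 - <<'E'
from h import *
for td in (34,31,29):
  L=lensR(np.deg2rad(td)); n0=lensR()[:,2]; n=L[:,2]
  for sg in (1,-1):
    T=toolR(L)@np.diag([sg,sg,1]); 
    for d in (240,200,175,153.1):
      p=LENS+60*n0+(d-60)*n
      q=inverse_kinematics(p,T); print(td,sg,d,None if q is None else np.round(q,2))
E
```

```text
34 1 240 [-0.33 -0.15  0.35  2.32  0.03  0.38  0.05]
34 1 200 [-0.5  -0.06  0.55  2.34 -0.09  0.26  0.17]
34 1 175 [-0.65  0.02  0.74  2.35 -0.42  0.2   0.51]
34 1 153.1 [-0.53  0.1   0.65  2.35 -0.83  0.18  0.9 ]
34 -1 240 [ 1.43 -0.16 -1.17  2.26 -0.71  0.45 -2.32]
34 -1 200 None
34 -1 175 None
34 -1 153.1 [ 1.16  0.25 -1.23  2.28  0.92  0.27  2.35]
31 1 240 [-0.45 -0.14  0.46  2.26  0.06  0.47  0.01]
31 1 200 [-0.58 -0.04  0.63  2.28 -0.07  0.35  0.15]
31 1 175 [-0.65  0.04  0.75  2.29 -0.32  0.29  0.4 ]
31 1 153.1 [-0.59  0.12  0.71  2.29 -0.6   0.26  0.67]
31 -1 240 [ 1.71 -0.21 -1.38  2.2  -0.72  0.57 -2.3 ]
31 -1 200 None
31 -1 175 [-1.16  0.15  1.37  2.3  -0.76  0.36 -2.28]
31 -1 153.1 [-1.    0.28  1.28  2.3  -1.12  0.43 -1.94]
29 1 240 [-0.53 -0.12  0.54  2.22  0.07  0.52  0.01]
29 1 200 [-0.63 -0.02  0.69  2.24 -0.08  0.41  0.16]
29 1 175 [-0.66  0.06  0.76  2.26 -0.3   0.35  0.37]
29 1 153.1 [-0.61  0.13  0.73  2.26 -0.51  0.31  0.58]
29 -1 240 [ 1.72 -0.17 -1.45  2.15 -0.56  0.58 -2.47]
29 -1 200 None
29 -1 175 [-1.12  0.18  1.34  2.26 -0.71  0.42 -2.34]
29 -1 153.1 [-0.99  0.3   1.28  2.27 -1.02  0.47 -2.05]
```

```bash
cat >> h.py <<'E'
def target(d,td=32.5,off=(0,0,0)):
    L=lensR(np.deg2rad(td)); n0=lensR()[:,2]; n=L[:,2]
    return LENS+np.array(off)+60*n0+(d-60)*n, toolR(L)
E
python3 - <<'E'
from h import *
p,T=target(240); movep(p,T)
p,T=target(190)
try: movel(p,T,max_speed=60)
except PlanningError as e: print(e)
wait(.2); s=read_state(); print(s['time'],s['qpos'].round(2),s['eef_pos'],p,s['finger_gap'])
grab('side','s9');grab('wrist','w9');grab('top','t9')
im=load('s9')['image']; cv2.imwrite('pics/s9c.png',cv2.resize(im[90:230,170:310],None,fx=4,fy=4,interpolation=cv2.INTER_CUBIC))
E
```

```text
19.8583 [-0.45 -0.01  0.52  2.31 -0.17  0.28  0.25] [490.58695972 -72.69864352 293.04465697] [490.55632467 -72.6282628  292.78314231] 15.32568078117342
```

View pics/s9c.png

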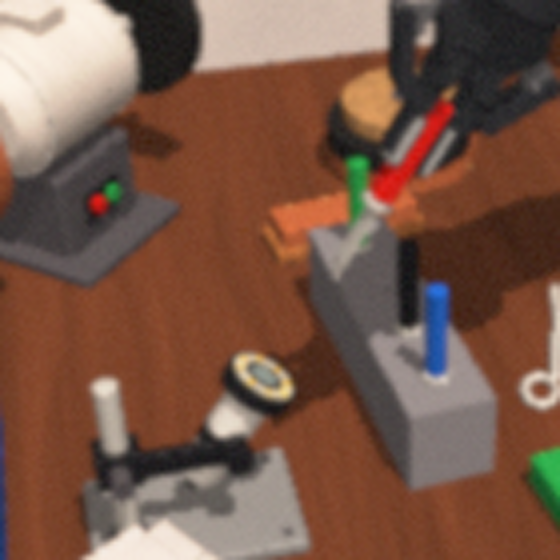

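View pics/w9.png

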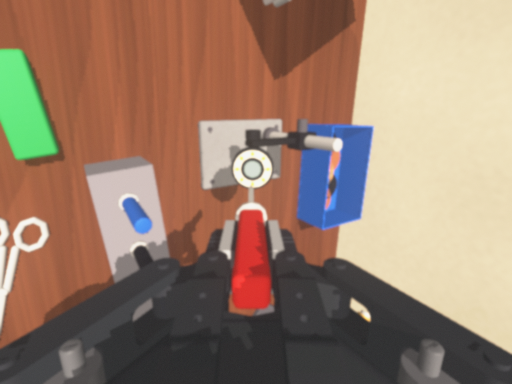

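The wrist view shows the ring light at (251,168), with the chisel's blade (251,190–205) directly in line with it. I'll refine the lens estimate from here and triangulate the actual edge.

```bash
python3 - <<'E'
from h import *
w=load('w9'); s=load('s9'); im=w['image']
cv2.imwrite('pics/w9c.png',cv2.resize(im[140:235,200:310],None,fx=6,fy=6,interpolation=cv2.INTER_CUBIC))
for r in (14,17): print(ringplane(w,(251.5,168),r))
E
```

```text
(array([592.58605596, -68.54046331, 133.88559464]), array([-0.55332244, -0.02017285,  0.83272284]), np.float64(0.7222473303603693), 599)
(array([592.65572366, -68.58812608, 133.8574748 ]), array([-0.55502885, -0.01877066,  0.83161929]), np.float64(0.7257267009049808), 887)
```

View pics/w9c.png

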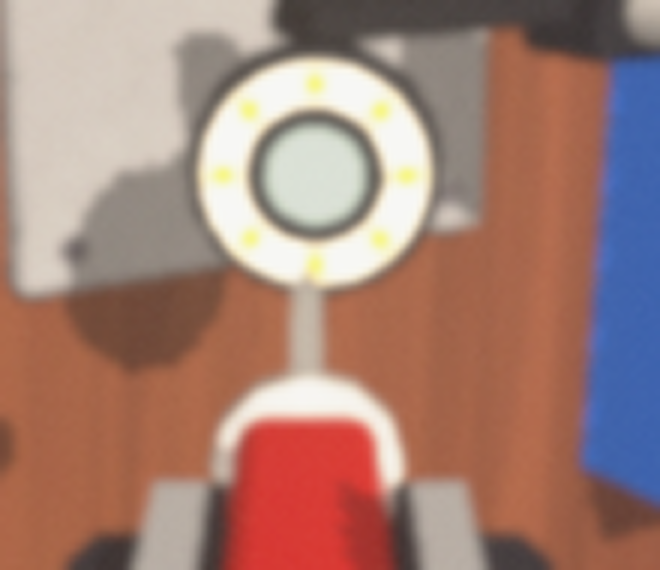

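```bash
python3 - <<'E'
from h import *
w=load('w9');T=w['cam_to_world']; st=read_state()
def proj(P):
    p=(np.asarray(P)-T[:3,3])@T[:3,:3]; x=np.array([[p[0],-p[1],-p[2]]])
    K=np.array([[w['fx'],0,w['cx']],[0,w['fy'],w['cy']],[0,0,1]],float)
    return cv2.projectPoints(x,np.zeros(3),np.zeros(3),K,w['dist_coeffs'])[0].ravel()
R=st['tool_rot'];e=st['eef_pos']
print('edge pred px',proj(e+R[:,2]*93.1),'collar',proj(e+R[:,2]*35.1),'lens px',proj(LENS),'cam in tool',(T[:3,3]-e)@R)
L=lensR(); print('edge in lens frame, now',(e+R[:,2]*93.1-LENS)@L)
s=load('s9');t0=load('top0')
u=[(s,(180+195/3.5-.4,120+226/3.5-.4)),(w,(252.1,168.4))]
print(tri(u),tri(u+[(load('w6'),(394.6,23.6)),(t0,(271.1,172.0))]))
print('edge tri',tri([(s,(170+337/4-.4,90+272/4-.4)),(w,(251.0,186.8))]), e+R[:,2]*93.1)
E
```

```text
edge pred px [251.01386633 190.66133789] collar [251.00174596 214.28251948] lens px [252.16653912 168.42473926] cam in tool [ 8.80568039e-02 -7.09182220e+01 -1.43693114e+02]
edge in lens frame, now [ 1.07777436e+00 -4.23450528e-02  9.70317945e+01]
(array([594.1379311 , -69.18848463, 132.3738882 ]), array([0.3, 0.3])) (array([594.23410876, -69.14244582, 132.60978467]), array([0.5, 0.2, 0.5, 0.6]))
edge tri (array([537.51191784, -65.89901924, 218.67588338]), array([0.2, 0.2])) [540.56476825 -71.01168021 214.44568717]
```

Lens prediction matches the picture to under 1 px. I'll go in the final stretch slowly with a guard.

```bash
python3 - <<'E'
from h import *
for d in (170,153.1):
    p,T=target(d); g=movel(p,T,max_speed=40,guard=8); s=read_state(); print(g,s['time'],s['qpos'].round(2),s['ft_force'].round(1),s['eef_pos']-p)
wait(.3); s=read_state(); R=s['tool_rot'];e=s['eef_pos'];L=lensR()
print('edge in lens',(e+R[:,2]*93.1-LENS)@L,'gap',s['finger_gap'],'tilt',np.degrees(np.arccos(-R[2,2])))
for n in('side','wrist','top'): grab(n,n+'10')
im=load('side10')['image']; cv2.imwrite('pics/s10c.png',cv2.resize(im[100:220,180:300],None,fx=5,fy=5,interpolation=cv2.INTER_CUBIC))
im=load('wrist10')['image']; cv2.imwrite('pics/w10c.png',cv2.resize(im[100:220,190:320],None,fx=5,fy=5,interpolation=cv2.INTER_CUBIC))
E
```

```text
False 20.6583 [-0.44  0.05  0.52  2.31 -0.37  0.23  0.45] [-0.6 -0.5 -0.8] [-0.0463881  -0.05692904  0.05281793]
False 21.2333 [-0.37  0.1   0.46  2.31 -0.54  0.2   0.62] [-0.7  0.5 -1.5] [-0.0830347  -0.1472989   0.20032306]
edge in lens [ 0.16706758  0.0948669  60.13748678] gap 15.419007028695152 tilt 32.51855647698291
```

View pics/s10c.png

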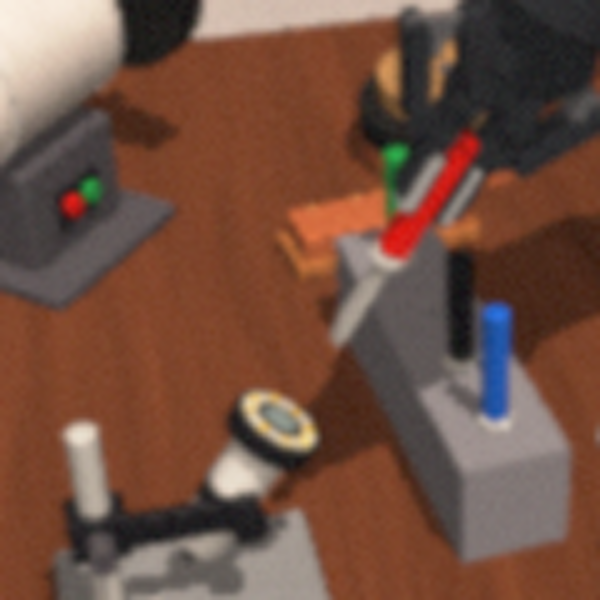

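View pics/w10c.png

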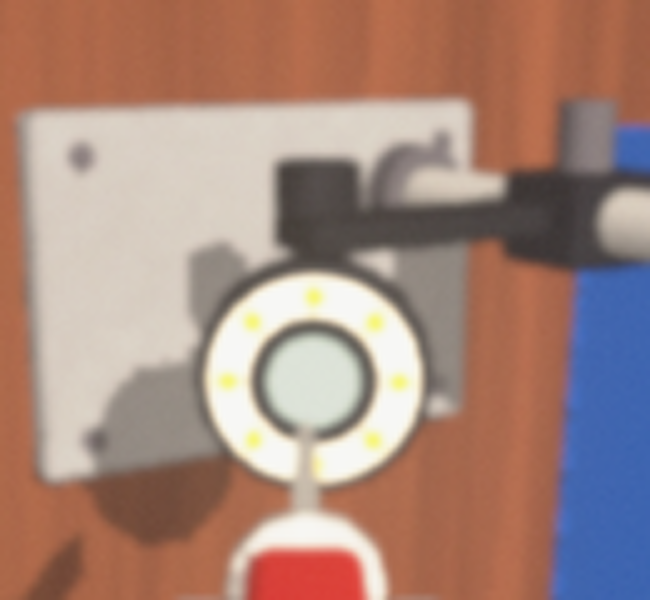

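View pics/top10.png

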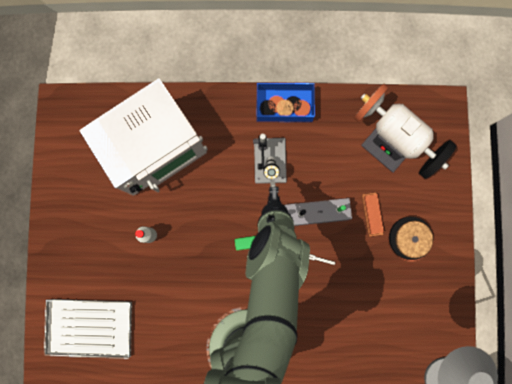

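The side view shows the blade tip at ~crop (337,341), pointing at the ring (275,425). In the wrist view the tip is at crop (305,425), over the glass. I'll compare these with the projected corners.

```bash
python3 - <<'E'
from h import *
st=read_state();R=st['tool_rot'];e=st['eef_pos']
def proj(w,P):
    T=w['cam_to_world'];p=(np.asarray(P)-T[:3,3])@T[:3,:3]
    K=np.array([[w['fx'],0,w['cx']],[0,w['fy'],w['cy']],[0,0,1]],float)
    return cv2.projectPoints(np.array([[p[0],-p[1],-p[2]]]),np.zeros(3),np.zeros(3),K,w['dist_coeffs'])[0].ravel()
for n,o in (('side10',(180,100)),('wrist10',(190,100))):
    w=load(n)
    for lab,v in (('mid',(0,0,93.1)),('y+',(0,7,93.1)),('y-',(0,-7,93.1)),('collar',(0,0,32.6)),('top',(0,0,-49.9))):
        print(n,lab,((proj(w,e+R@np.array(v))-o+.4)*5).round(0))
    print('lens',((proj(w,LENS)-o+.4)*5).round(0))
# handles of the others unchanged, loose things: compare top0/top10
a=load('top0')['image'];b=load('top10')['image']
for (x,y) in [(145,234),(372,214),(344,208),(330,260),(120,320)]:
    print((x,y),cv2.absdiff(a[y-6:y+7,x-6:x+7],b[y-6:y+7,x-6:x+7]).mean().round(1))
print(st['time'],np.abs(st['qvel']).max())
E
```

```text
side10 mid [332. 343.]
side10 y+ [329. 335.]
side10 y- [334. 350.]
side10 collar [386. 258.]
side10 top [464. 136.]
lens [278. 421.]
wrist10 mid [307. 455.]
wrist10 y+ [307. 492.]
wrist10 y- [307. 418.]
wrist10 collar [307. 580.]
wrist10 top [307. 964.]
lens [314. 379.]
(145, 234) 6.1
(372, 214) 5.8
(344, 208) 14.9
(330, 260) 5.1
(120, 320) 3.3
21.6833 0.0020260749770708384
```

Projected and seen positions agree within about 1 px in both views, the arm is still, the other instruments hang in the rack and the door is shut. I'm handing in.

```bash
python3 -c "
from h import *
print(finish_job()); s=read_state(); print(s['time'],s['finger_gap'])"
```

```text
the job is handed in; nothing more can be done
None
the job is handed in; nothing more can be done
```

I shut the drying cabinet door onto its catch, drew the red chisel out of the rack and handed the job in at about 22 s, still holding it in front of the inspection camera. The hand-in reports no verdict, so the figures below are my own last checks.

- **Door:** it measured about 0.002 rad open, against a limit of 0.012. The force guard stopped both final pushes at the same place, as on a hard stop.
- **Chisel position:** the edge is about 0.2 mm from the line of sight in x and 0.1 mm in y, and 60.1 mm from the glass. This comes from the arm's own position readings and the lens position I measured. The pictures agree to about 1 px, roughly 3 mm in the side view.
- **Chisel angle:** it points about 1.5° (0.03 rad) off the line of sight. I chose that deliberately to keep the wrist joints clear of their range limits; the allowance is 0.17 rad. I set the edge level across the view and did not measure it separately.
- **Hold:** the finger gap is steady at 15.4 mm, the arm is still, and the force readings showed no contact.
- **Everything else:** the side view shows the other three instruments still in the rack. A picture comparison showed the bottle, oilstone and scissors unmoved. I checked the compound bar only by eye, because the arm partly hid it. The patch around the green handle differed more than the others, which I put down to the arm's shadow.

An early estimate of the lens tilt disagreed with itself (32° against 37°). I used 34°, from a plane fitted to the ring light's depth readings; it also matches the lens height.

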